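Fetch a kiln post from its deep well with tongs

TASK

Using the sprung tongs, and without touching the post with the fingers, lift the off-white kiln post out of its deep well in the plywood rack and stand it gently upright on the kiln shelf, in the middle of the blue disc, where the third post is missing. Then let go of it and put the tongs back on their wooden stand as they were. Leave the two red posts in their wells and the two posts already on the shelf where they are.

Things in the scene. Friction and masses are not known exactly. Their poses are not given: they have to be found in the camera images.
- tongs_grip (a point): Centre point between the two blue upright grip plates of the loose steel tongs (0.2 kg), half-way up. x: level, towards the jaw legs; y: squeezing direction; z up. Plates 30 mm long (x), 44 mm tall; over their outer faces 52 mm when open (55 at the front edges), 32 mm and parallel when the pads are 26 mm apart. Squeezed to about 44 mm the tongs can be carried, jaws still open.
- tongs_jaw (a point): Point midway between the two rubber jaw pads of the tongs (each 16 mm wide in x, 20 mm tall), 25 mm ahead (x) of and 153 mm below the grip point; axes as there. The pads sit inside the lower ends of two upright legs, 16 mm wide in x, that end 10 mm below this point. Over their outsides the legs measure 16 mm more than the gap between the pads. The gap closes 1.3 times as fast as the plates do.
- tongs_bow (a point): Rear of the tongs' spring bow, 111 mm behind (-x) and 30 mm below the grip point. Two level arms, 16 mm tall, run forward from hinges 85 mm behind the grip point to the legs; their undersides are 38 mm below the grip point. The tongs balance about 10 mm behind the grip point. The arms move together, mirror-wise.
- squeeze (a joint): How far each arm of the tongs is squeezed, rad: 0 = sprung open (pad gap 52 mm), 0.118 = pads 26 mm apart, 0.16 = stop (pad gap 17 mm). The spring presses outward on each plate with about 3 N when open, 5 N at 44 mm over the plates, 8.4 N at 32 mm; squeezing harder than that grips the part.
- white_post_mid (a point): Centre of the off-white square ceramic kiln post, 26 x 26 mm and 60 mm tall, about 0.09 kg, standing upright in one of the three wells, roughly square to the rack; z is up, x and y are square to its sides.
- rack: Fixed plywood rack, 164 (its x) x 100 (y) x 138 mm tall, walls 8 mm; origin: centre of its underside. Three wells open at the top, in a row along x, centred at x = -52, 0, +52 mm; each 44 mm in x, 84 mm in y, floor 8 mm above the table (dividers end 20 mm below the rim). One post in each, in any order. The jaws fit in if they open along its y. Its x points roughly away from the robot.
- red_post_a: Brick-red ceramic post of the same size in another well; origin at the centre of its underside. Leave it alone.
- red_post_b: The other brick-red post, likewise.
- kiln_shelf: Fixed grey square kiln shelf lying on the table, 190 x 190 mm and 14 mm thick; origin at the centre of its underside. Three places for posts on it: one has the blue disc, two have off-white posts already.
- mark: Blue painted disc on the kiln shelf, 64 mm across, flat; origin at its centre on the shelf's top, 14 mm above the table. The post is to stand in the middle of it.
- shelf_post_a: Off-white post of the same size already standing on the kiln shelf, about 100 mm or more from the disc's centre; origin at the centre of its underside. Leave it alone.
- shelf_post_b: The other off-white post on the kiln shelf, likewise.
- stand_seat (a point): Point on the flat top of the fixed wooden tongs stand, 140 mm above the table. x: towards the front edge, 8 mm ahead; the top is 80 mm wide (y) and reaches 90 mm behind this point. The tongs lie on it on their arms, grip point 38 mm above this point, x and y within 8 mm of it and parallel to it, legs hanging just in front of the edge (9 mm gap), tips 15 mm above the table.
There are look-alikes about, which are no part of the job. Leave any turquoise look-alike of the part that bears stand_seat alone. What is shaped like the rack but turquoise is not meant.

How it is judged:
On the way, in this order (a step that is already met when the one before it is completed fails the run):
1. the off-white post, held by the tongs, is lifted clear above the rack (z of white_post_mid in the frame of rack above 0.168 m and contact force between tongs and white_post above 0.3 N), for 0.1 s.
2. the post stands upright on the blue disc on the kiln shelf, let go by the tongs (horizontal distance between white_post_mid and mark below 0.015 m and angle between white_post_mid's own z axis and vertical below 0.1 rad and z of white_post_mid in the frame of kiln_shelf between 0.04 and 0.048 m and contact force between tongs and white_post below 0.05 N and linear speed of white_post below 0.03 m/s), for 0.2 s.
At the end, for the whole second after the job is handed in: Off-white post upright (0.1 rad) and at rest on the kiln shelf, within 15 mm of the disc's centre, clear of the tongs; tongs sprung open, level and at rest on their stand (grip centre 33 to 46 mm above the seat point, within 60 mm of it); other posts undisturbed (horizontal distance between white_post_mid and mark below 0.015 m and angle between white_post_mid's own z axis and vertical below 0.1 rad and z of white_post_mid in the frame of kiln_shelf between 0.04 and 0.048 m and contact force between tongs and white_post below 0.05 N and linear speed of each of white_post, tongs below 0.02 m/s and distance between tongs_grip and stand_seat below 0.06 m and z of tongs_grip in the frame of stand_seat between 0.033 and 0.046 m and angle between tongs_grip's own z axis and vertical below 0.12 rad and value of joint squeeze below 0.02 rad); the robot touches nothing.
It fails at once if the fingers touch the off-white post (it is handled with the tongs only) (contact force between the fingers and white_post above 0.5 N).
It fails at once if the off-white post is dropped: it falls, not held by the tongs, faster than 0.6 m/s (linear speed of white_post above 0.6 m/s and contact force between tongs and white_post below 0.02 N).
It fails at once if a red post leaves its place in its well (moves more than 30 mm) (distance of any of red_post_a, red_post_b from where it was at the start of the episode above 0.03 m).
It fails at once if a post already on the kiln shelf is shifted (more than 15 mm) or tipped (distance of any of shelf_post_a, shelf_post_b from where it was at the start of the episode above 0.015 m or angle between any of shelf_post_a, shelf_post_b's own z axis and vertical above 0.2 rad).
It also fails if it takes over 56 s, if anything falls off the work surface, if the arm or the gripper's body presses on something with over 40 N, if the wrist force passes 120 N, or if a joint passes its speed limit or range.

ROBOT

A 6-joint arm with a two-finger parallel gripper is mounted at the origin on the work surface. World frame = base frame: x ahead of the robot, y to its left, z up, the work surface at z = 0. Lengths are in m, angles in rad, forces in N, time in s.
With the tool pointing down it reaches from about 0.375 to 0.9 m from the base axis. Payload 3.1 kg.
Tool frame: the origin (TCP) lies at the centre of the arm's flange, where the gripper is bolted on; the fingertips stand 173 mm ahead of it and the grasp point (between the pads) lies 155 mm ahead of it; z points along the fingers, y is the line along which they close (so a half turn about z gives the same grasp; the last joint's range is limited). The gripper opens to 85 mm and grips with 20 to 120 N. Pads are 22 mm wide; open, the fingers measure 114 mm over their backs; the gripper's body (76 mm by 85 mm) begins 54 mm behind the grasp point. The pads swing forward as they close: fully open they stand 13 mm farther back than shut.
Start: joints at [1.06, 0.527, 1.433, -0, 1.181, -0.178], TCP at [0.204, 0.591, 0.405] pointing down, gripper open.
Joint ranges: [-3.08, 3.08], [-0.75, 2.2], [0.22, 2.44], [-1.43, 4.57], [0, 2.65], [-2.85, 2.85]. Speed limits (rad/s): [2.79, 2.79, 3.14, 3.14, 3.14, 3.14].

INTERFACE

Orientations are given as a unit quaternion [x, y, z, w].
In Python, from station import * gives the robot as it stands.
- The arm moves only by the shell command python3 -m jog 'ROWS' [OPENING] [FORCE]. ROWS is a JSON object of lists of equal length, an entry for each row: "linear": the shift along the world's x, y, z in mm, a list of three; "turn": the turn about the world's z in units of 5 degrees (1.0 is 5 degrees). A call has 1 to 12 rows; each row shifts and turns the commanded pose from where the row before left it; what a row does not reach is not made up. A row lasts 1/8 s, in which the tool goes at most 62.5 mm and 10.7 degrees, less where a joint would pass 70% of its speed; a pose out of reach is approached as far as the arm can. A call is refused whole if a number of a shift passes 62.5 or a number of a turn 1, either way. A call with a gripper value outside its range is refused whole. OPENING is the opening, from 0 (shut) to 1 (fully open), set as the call begins (- or left out, the last holds). The fingers move at their own pace and stop on an object; FORCE is the grip in N (left out, the last holds). Time passes only in rows, so rows that do not move let the fingers close. It gives the time, the measured TCP pose, the force, the opening and the grip force at its end, in the units of the state.
- sense(): the state, without advancing time (a new reading comes with each control period).
- snapshot(name): name is "scene" or "side" or "wrist"; returns the picture (480x640x3 uint8, red, green, blue); there is no depth.
- get_calibration(name): a dict with "fx", "fy", "cx", "cy" (pixels), "world_to_cam" (4x4, takes a point from world to camera coordinates). Camera axes: x right, y down, z forward; pixel columns grow to the right and rows downward; lengths in m; the calibration is good to about 2 mm. The wrist camera is an equidistant fisheye: a pixel r from the principal point sees the ray r / f radians off the axis. A picture is of the moment at which its call begins: read the wrist's pose just before it. get_calibration takes no time and is no camera call; for the wrist camera it gives the pose at the moment of the call.
- sign_off(): hands the job in; it is judged then, once.
The state is a dict: "t": time; "q": joint angles; "qd": joint speeds; "tau": joint torques, N m; "tcp_pos": TCP position; "tool_rot": TCP orientation; "force": force on the tool from outside, world axes, zero at the start; "ft_torque": the same for the moment, N m; "finger_gap": opening from 0.0 (shut) to 1.0 (fully open); "gripper_force": force on a finger pad.
Only numpy, scipy, OpenCV 4.12 (cv2) and the standard library are available. Lean on these libraries where they do the work, as an engineer would, in place of code of your own. Each camera call takes 0.05 s, during which the arm holds its last target. There are 200 camera calls.

## Working session

There is one attempt and no reset: what is moved stays moved. The work goes in short steps, Python scripts to look and compute and a shell command to move; the robot and the scene stay as the last step left them, time stands still between calls to the robot, and variables do not carry over. Pictures are saved under pics/ and viewed, at most 10 in all, crops included, and the job is handed in when it is done.

```bash
mkdir -p pics; ls; python3 - <<'E'
from station import *
import cv2
for n in ["scene","side","wrist"]:
    c=get_calibration(n); print(n,c)
    cv2.imwrite(f"pics/{n}0.png",snapshot(n)[:,:,::-1])
print(sense())
E
```

```text
pics
scene {'fx': 510.26973240521477, 'fy': 510.26973240521477, 'cx': 317.5642521098585, 'cy': 230.2424368872922, 'world_to_cam': array([[ 0.2776405 ,  0.9606828 , -0.00207872, -0.14275525],
       [ 0.81595258, -0.23695402, -0.52732739, -0.37816499],
       [-0.50708691,  0.1447113 , -0.84965964,  1.5757935 ],
       [ 0.        ,  0.        ,  0.        ,  1.        ]])}
side {'fx': 612.1324109527544, 'fy': 612.1324109527544, 'cx': 320.6716332715251, 'cy': 232.94762769715254, 'world_to_cam': array([[-0.99857532, -0.05212889, -0.01139764,  0.54745103],
       [-0.02103598,  0.58087736, -0.81371923,  0.11784013],
       [ 0.04903891, -0.81232018, -0.58114638,  1.49178984],
       [ 0.        ,  0.        ,  0.        ,  1.        ]])}
wrist {'fx': 371.64829954431775, 'fy': 371.64829954431775, 'cx': 319.1983730551081, 'cy': 233.21255160927146, 'world_to_cam': array([[ 3.27540692e-01,  9.44836974e-01, -4.33462121e-04,
        -6.24933878e-01],
       [ 8.92783101e-01, -3.09345265e-01,  3.27481056e-01,
        -4.17387638e-02],
       [ 3.09282120e-01, -1.07650359e-01, -9.44857646e-01,
         3.80567724e-01],
       [ 0.00000000e+00,  0.00000000e+00,  0.00000000e+00,
         1.00000000e+00]])}
{'t': 0.15, 'q': array([ 1.05946767e+00,  5.28313407e-01,  1.43361131e+00, -1.21349375e-05,
        1.18140353e+00, -1.78492183e-01]), 'qd': array([ 0.00014172, -0.00255357, -0.00465245,  0.00040395,  0.00093833,
        0.00061629]), 'tau': array([ 1.99508968e-04, -4.42746770e+01, -1.78275293e+01, -2.96532580e-04,
        5.59897686e-03,  1.64620394e-05]), 'tcp_pos': array([0.20404442, 0.59048286, 0.40391975]), 'tool_rot': array([ 1.65648803e-01,  9.86184425e-01, -8.18585951e-04, -2.88132112e-04]), 'force': array([ 0.34176573, -0.3380704 ,  0.19467407]), 'ft_torque': array([-0.01427024,  0.02158298,  0.00465681]), 'gripper_force': 0.0, 'finger_gap': 1.0011714329653716}
```

View pics/scene0.png

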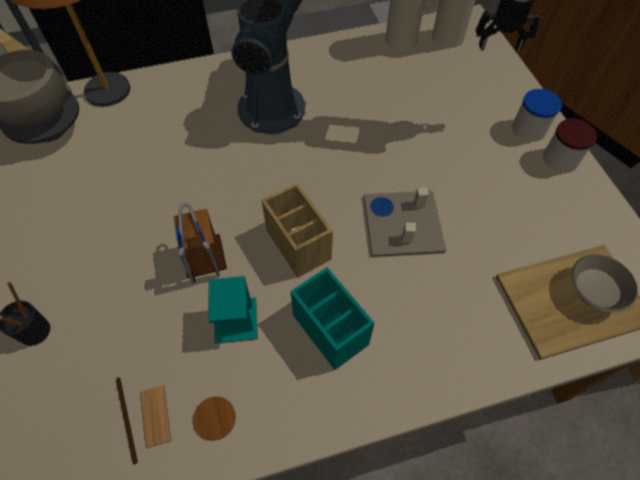

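View pics/side0.png

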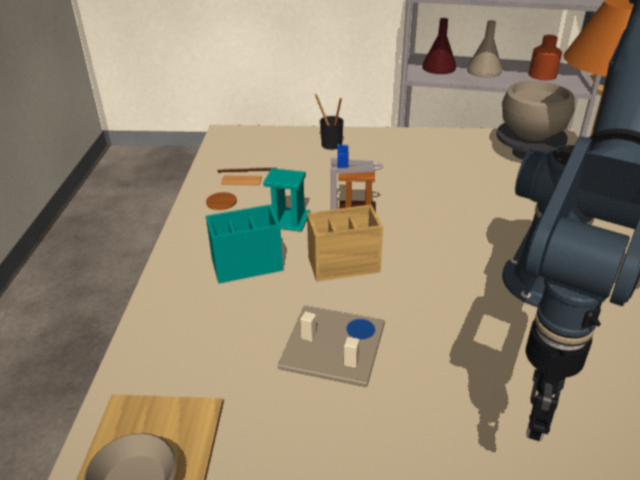

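Scene shows the plywood rack (297,230), its turquoise look-alike (331,316), the tongs on the orange-wood stand (198,242), a turquoise stand (233,308), the shelf (404,222) with the disc (382,207), and two shelf posts (421,197), (408,232). I'll enlarge these.

```bash
python3 - <<'E'
import cv2,numpy as np
a=cv2.imread("pics/scene0.png");b=cv2.imread("pics/side0.png")
A=cv2.resize(a[180:280,165:345],(720,400),interpolation=cv2.INTER_CUBIC)  #x4
B=cv2.resize(b[135:280,300:400],(0,0),fx=4,fy=4,interpolation=cv2.INTER_CUBIC)
cv2.imwrite("pics/cA.png",A);cv2.imwrite("pics/cB.png",B)
E
```

```text
(no output)
```

View pics/cA.png

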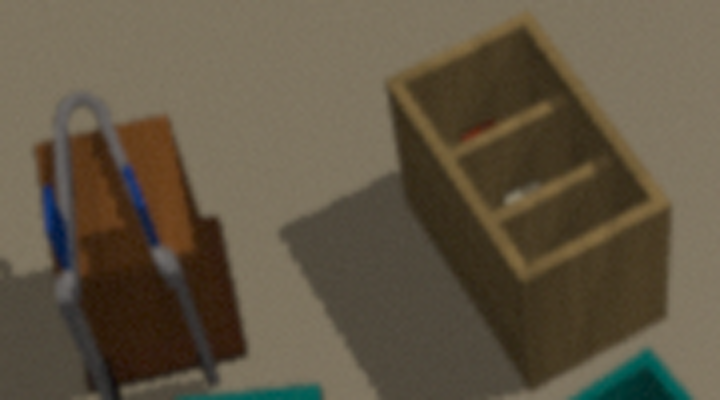

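View pics/cB.png

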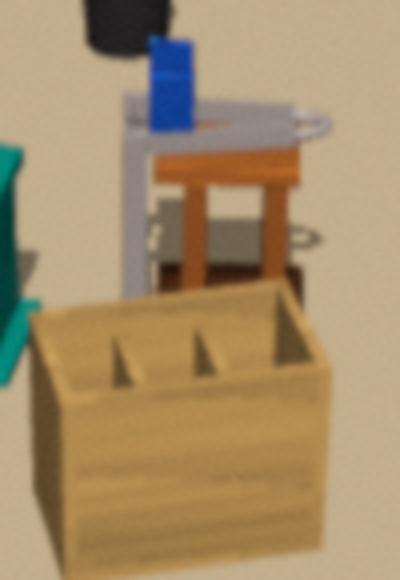

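White post top shows in the middle well, scene (295,228); red post in the robot-side well at (284,213); far well's post hidden. Candidates: turquoise rack (331,316) rejected, white shelf posts (421,197)/(408,232) rejected. Now measure.

```bash
cat > h.py <<'E'
import cv2,numpy as np
from station import *
from scipy.spatial.transform import Rotation as R
def ray(n,uv,c=None):
    c=c or get_calibration(n); T=np.linalg.inv(c["world_to_cam"])
    p=(np.array(uv,float)-[c["cx"],c["cy"]])/[c["fx"],c["fy"]]
    if n=="wrist":
        r=np.hypot(*p); d=np.r_[p/max(r,1e-9)*np.sin(r),np.cos(r)]
    else: d=np.r_[p,1]
    return T[:3,3],T[:3,:3]@d
def onz(n,uv,z,c=None):
    o,d=ray(n,uv,c); return o+d*(z-o[2])/d[2]
def blobs(im,lo,hi,amin=15):
    m=cv2.inRange(cv2.cvtColor(im,cv2.COLOR_BGR2HSV),lo,hi)
    n,_,s,ce=cv2.connectedComponentsWithStats(m)
    return [(s[i],ce[i].round(1)) for i in range(1,n) if s[i][4]>=amin],m
BLUE=((110,120,50),(130,255,255))
E
python3 - <<'E'
from h import *
np.set_printoptions(precision=4,suppress=True)
for n in ["scene","side"]:
    im=cv2.imread(f"pics/{n}0.png")
    for s,c in blobs(im,*BLUE)[0]: print(n,s,c,"z.014",onz(n,c,.014)[:2],"z.178",onz(n,c,.178)[:2])
P=[onz("scene",p,.138)[:2] for p in [(262,200),(297.5,183),(332,231),(297,248.75)]]
print("rack",P,np.mean(P,0),[np.linalg.norm(P[i]-P[i-1]) for i in range(4)], np.degrees(np.arctan2(*(P[3]+P[2]-P[0]-P[1])[::-1])))
P=[onz("side",p,.138)[:2] for p in [(307.5,214),(372,205),(382.5,227.5),(318,238)]]
print("rack side",np.mean(P,0),[np.linalg.norm(P[i]-P[i-1]) for i in range(4)])
print("post",onz("scene",(295,227.5),.068))
print("bow",onz("scene",(185,204),.148))
E
```

```text
scene [539  89  23  15  33] [550.8  93.2] z.014 [0.1961 0.847 ] z.178 [0.3348 0.6973]
scene [196 222   7  17  25] [198.9 229.2] z.014 [ 0.3866 -0.2843] z.178 [ 0.4975 -0.2691]
side [337 143  11  25 144] [342.6 156.5] z.014 [ 0.5076 -0.5927] z.178 [ 0.5022 -0.2897]
rack [array([ 0.4306, -0.1142]), array([ 0.4052, -0.0194]), array([0.561 , 0.0214]), array([ 0.5841, -0.0682])] [ 0.4952 -0.0451] [np.float64(0.16021550638453871), np.float64(0.09822494677856236), np.float64(0.16110608557120404), np.float64(0.09258740086827336)] 15.674097494948418
rack side [ 0.4899 -0.0422] [np.float64(0.10346675963433459), np.float64(0.16442488477326989), np.float64(0.09961989242091165), np.float64(0.15726819506270037)]
post [ 0.4847 -0.0496  0.068 ]
bow [ 0.3982 -0.2923  0.148 ]
```

```bash
python3 -m jog '{"linear":[[25,-44,2],[25,-44,2],[25,-44,2],[25,-44,2],[25,-44,2],[25,-44,2],[25,-44,2],[25,-44,2],[15,-44,2],[10,-44,2]],"turn":[0.4,0.4,0.4,0.4,0.4,0.4,0.4,0.4,0.4,0.2]}' 1; python3 - <<'E'
from h import *
np.set_printoptions(precision=4,suppress=True)
c=get_calibration("wrist");im=snapshot("wrist")[:,:,::-1].copy();cv2.imwrite("pics/w1.png",im)
print(np.linalg.inv(c["world_to_cam"])[:3,3])
for s,ce in blobs(im,*BLUE,40)[0]: print(s,ce,onz("wrist",ce,.014,c)[:2])
a=cv2.imread("pics/scene0.png");print(cv2.cvtColor(a,cv2.COLOR_BGR2HSV)[207,382]);print(onz("scene",(382,207),.014))
E
```

```text
t: 1.4
tcp_pos: [0.4297, 0.1491, 0.4247]
tool_rot: [0.0, 1.0, -0.0, 0.0]
force: [-0.5, 0.3, -0.7]
finger_gap: 0.998
gripper_force: 0.0
[0.3454 0.1496 0.3938]
[106 196  82]
[0.4536 0.1966 0.014 ]
```

View pics/w1.png

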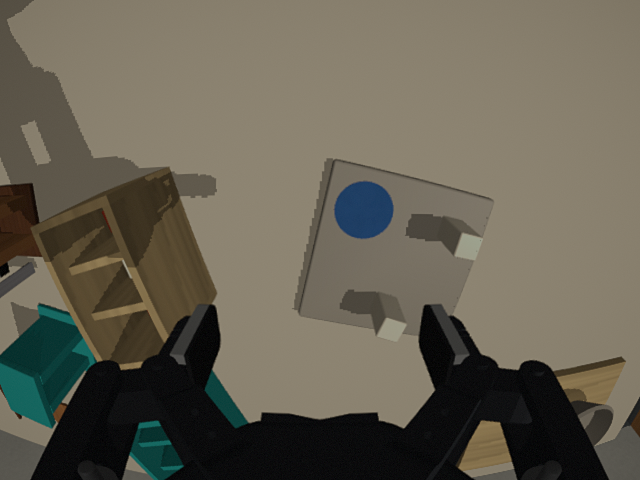

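```bash
python3 - <<'E'
from h import *
np.set_printoptions(precision=4,suppress=True)
c=get_calibration("wrist");im=cv2.imread("pics/w1.png")
for s,ce in blobs(im,(98,120,40),(125,255,255),300)[0]: print(s,ce,onz("wrist",ce,.014,c)[:2])
for p in [(335,160),(493,200),(300,313)]: print("shelf corner",onz("wrist",p,.014,c)[:2])
for p in [(468,246),(391,329)]: print("post top",onz("wrist",p,.074,c)[:2])
E
python3 -m jog '{"linear":[[6,-40,0],[6,-40,0],[6,-40,0],[6,-40,0],[6,-40,0],[0,0,0]],"turn":[0.5,0.5,0.5,0.5,0.5,0]}'
python3 - <<'E'
from h import *
import pickle
pickle.dump(get_calibration("wrist"),open("w2.pkl","wb"))
cv2.imwrite("pics/w2.png",snapshot("wrist")[:,:,::-1])
E
```

```text
[ 335  182   58   56 2573] [363.4 209.6] [0.4527 0.192 ]
shelf corner [0.3997 0.1613]
shelf corner [0.4399 0.3419]
shelf corner [0.5799 0.1215]
post top [0.4719 0.2901]
post top [0.5641 0.2194]
t: 2.2
tcp_pos: [0.4598, -0.0514, 0.4247]
tool_rot: [-0.106, 0.994, -0.0, 0.0]
force: [0.2, 0.4, -0.5]
finger_gap: 1.003
gripper_force: 0.0
```

View pics/w2.png

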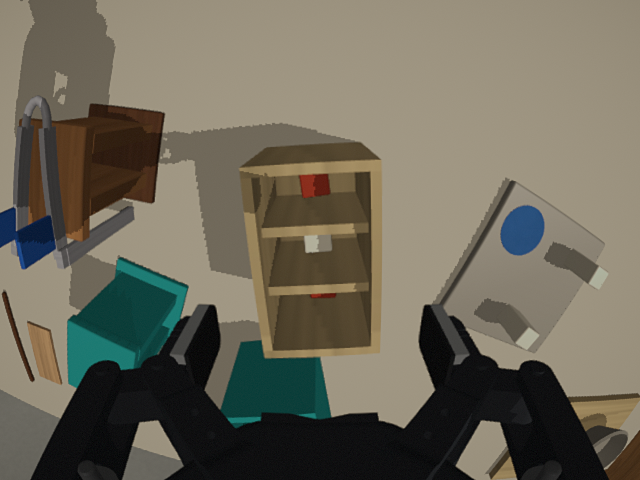

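```bash
python3 - <<'E'
from h import *
import pickle
np.set_printoptions(precision=4,suppress=True)
c=pickle.load(open("w2.pkl","rb"));im=cv2.imread("pics/w2.png")
P=[onz("wrist",p,.138,c)[:2] for p in [(240,170),(380,158),(381,352),(265,357)]]
print("rack",P,np.mean(P,0),[np.linalg.norm(P[i]-P[i-1]) for i in range(4)], np.degrees(np.arctan2(*(P[3]+P[2]-P[0]-P[1])[::-1])))
for s,ce in blobs(im,(0,0,120),(179,60,255),60)[0]:
  if 295<ce[0]<340 and 220<ce[1]<265: print(s,ce,onz("wrist",ce,.068,c)[:2])
print(onz("wrist",(319,243),.068,c))
cv2.imwrite("pics/c2.png",cv2.resize(im[210:280,270:370],None,fx=6,fy=6,interpolation=cv2.INTER_CUBIC))
E
```

```text
rack [array([ 0.4301, -0.1144]), array([ 0.4014, -0.0203]), array([0.5594, 0.025 ]), array([ 0.5856, -0.072 ])] [ 0.4941 -0.0454] [np.float64(0.16118845894903566), np.float64(0.09841808988746063), np.float64(0.16431422634740767), np.float64(0.10049946041989055)] 15.622555390814304
[304 235  28  18 436] [317.2 242.9] [ 0.4981 -0.0446]
[ 0.4979 -0.0429  0.068 ]
```

View pics/c2.png

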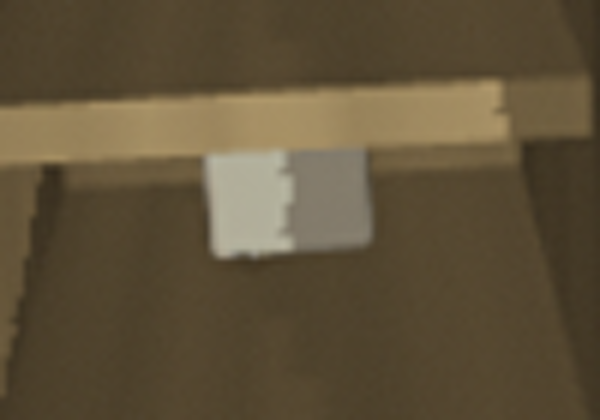

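```bash
python3 -m jog '{"linear":[[4,-40,6],[4,-40,6],[4,-40,6],[4,-40,6],[4,-40,6],[0,-40,6],[0,0,0]],"turn":[-0.4,-0.4,-0.4,-0.4,-0.4,-0.4,0]}'
python3 - <<'E'
from h import *
import pickle
pickle.dump(get_calibration("wrist"),open("w3.pkl","wb"))
cv2.imwrite("pics/w3.png",snapshot("wrist")[:,:,::-1])
E
```

```text
t: 3.12
tcp_pos: [0.4796, -0.2904, 0.4608]
tool_rot: [-0.003, 1.0, -0.0, 0.0]
force: [0.4, -0.0, -0.1]
finger_gap: 1.002
gripper_force: 0.0
```

View pics/w3.png

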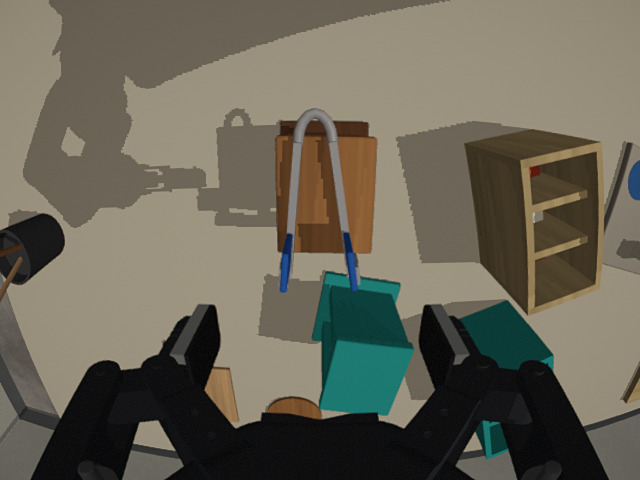

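Picture: tongs' blue plates' front top corners at (283,290) and (354,290), bow rear at (314,110); middle well holds the white post, far edge of its top at about (318,251.5) in w2.

```bash
python3 - <<'E'
from h import *
import pickle
np.set_printoptions(precision=4,suppress=True)
c=pickle.load(open("w2.pkl","rb"))
for p in [(305.3,252.3),(331.5,250.5),(304,235.5),(331.3,235)]: print("post",onz("wrist",p,.068,c)[:2])
c=pickle.load(open("w3.pkl","rb"));im=cv2.imread("pics/w3.png")
bl,m=blobs(im,(112,120,40),(130,255,255),60)
for s,ce in bl:
  if 270<ce[0]<370:
    x,y,w,h,_=s; row=y+h-3; xs=np.flatnonzero(m[row,x:x+w])+x; print(s,ce,xs.min(),xs.max(),onz("wrist",(xs.mean(),y+h),.2,c)[:2])
print("bow rear",onz("wrist",(314,110),.148,c)[:2])
for p in [(276,137),(376.5,138),(371,253),(279.5,251)]: print("stand top",onz("wrist",p,.14,c)[:2])
E
```

```text
post [ 0.5098 -0.0536]
post [ 0.5028 -0.0297]
post [ 0.4935 -0.0581]
post [ 0.4877 -0.0334]
bow rear [ 0.3964 -0.2941]
stand top [ 0.4173 -0.3237]
stand top [ 0.4175 -0.2455]
stand top [ 0.5139 -0.2458]
stand top [ 0.5124 -0.3232]
```

```bash
python3 - <<'E'
from h import *
import pickle
np.set_printoptions(precision=4,suppress=True)
c=pickle.load(open("w3.pkl","rb"));im=cv2.imread("pics/w3.png")
m=((im[:,:,0]>im[:,:,2].astype(int)+50)&(im[:,:,0]>im[:,:,1].astype(int)+40)).astype(np.uint8)
n,_,s,ce=cv2.connectedComponentsWithStats(m)
for i in range(1,n):
  if s[i][4]>60 and 270<ce[i][0]<370:
    x,y,w,h,_=s[i]
    for row in (y+4,y+h//2,y+h-4):
        xs=np.flatnonzero(m[row,x:x+w])+x; print(row,xs.min(),xs.max())
    print(s[i],onz("wrist",((xs.min()+xs.max())/2,y+h),.2,c)[:2])
E
```

```text
239 290 291
263 282 289
288 280 286
[280 235  12  57 327] [ 0.5192 -0.3151]
255 347 353
271 349 355
287 351 357
[347 251  11  40 257] [ 0.5182 -0.2653]
```

```bash
python3 -m jog '{"linear":[[12,0,-10],[12,0,-20],[0,0,-25],[0,0,-25],[0,0,-25],[0,0,-15],[0,0,-11],[0,0,0]],"turn":[0.1,0.1,0,0,0,0,0,0]}' 1 && python3 -m jog '{"linear":[[0,0,0],[0,0,0],[0,0,0],[0,0,0],[0,0,0],[0,0,0],[0,0,0],[0,0,0]],"turn":[0,0,0,0,0,0,0,0]}' 0.52 30
python3 - <<'E'
from h import *
a=snapshot("side")[120:280,270:400,::-1]; w=snapshot("wrist")[:,:,::-1]
a=cv2.resize(a,(390,480),interpolation=cv2.INTER_CUBIC); w=cv2.resize(w[100:420,180:460],(410,480))
cv2.imwrite("pics/g1.png",np.hstack([a,w]))
E
```

```text
t: 4.18
tcp_pos: [0.5032, -0.289, 0.3289]
tool_rot: [-0.013, 1.0, 0.001, -0.001]
force: [-0.2, 1.4, 0.3]
finger_gap: 1.001
gripper_force: 0.0
t: 5.18
tcp_pos: [0.5037, -0.2899, 0.3317]
tool_rot: [-0.012, 1.0, -0.002, 0.002]
force: [-0.1, -0.7, 4.0]
finger_gap: 0.521
gripper_force: 6.3
```

View pics/g1.png

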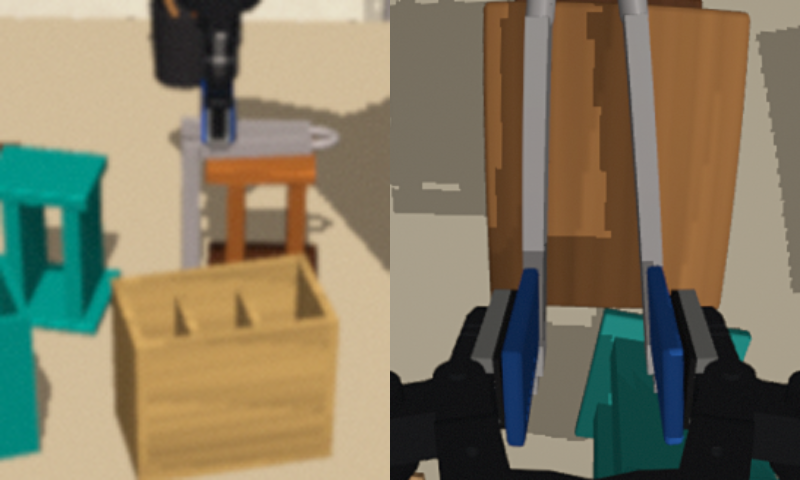

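Plates sit flush between the finger pads, centred (right half ~ (520–680,270–440)); lift.

```bash
python3 -m jog '{"linear":[[0,0,5],[0,0,10],[0,0,15],[0,0,20],[0,0,25],[0,0,25],[0,0,25],[0,0,20],[0,0,8],[0,0,0]],"turn":[0,0,0,0,0,0,0,0,0,0]}' && python3 -m jog '{"linear":[[-2,12,0],[-3,22,0],[-3,25,0],[-3,25,0],[-4,25,0],[-4,25,0],[-4,25,0],[-3,25,0],[-3,24,0],[-3,18,0],[-2,12,0],[0,0,0]],"turn":[0,0.3,0.3,0.3,0.3,0.3,0.3,0.3,0.3,0.3,0.2,0]}'
python3 - <<'E'
from h import *
import pickle
pickle.dump(get_calibration("wrist"),open("w4.pkl","wb"))
w=snapshot("wrist")[:,:,::-1];a=snapshot("side")[:,:,::-1];cv2.imwrite("pics/w4.png",w);cv2.imwrite("pics/s4.png",a)
a=cv2.resize(a[90:290,270:400],(312,480),interpolation=cv2.INTER_CUBIC); w=cv2.resize(w[100:420,160:480],(480,480))
cv2.imwrite("pics/g2.png",np.hstack([a,w]))
E
```

```text
t: 6.52
tcp_pos: [0.503, -0.2892, 0.4833]
tool_rot: [-0.012, 1.0, -0.0, 0.0]
force: [-0.8, -0.3, -2.9]
finger_gap: 0.518
gripper_force: 4.7
t: 8.02
tcp_pos: [0.4689, -0.0505, 0.4828]
tool_rot: [-0.139, 0.99, -0.0, 0.0]
force: [0.3, -0.2, -1.3]
finger_gap: 0.523
gripper_force: 4.7
```

View pics/g2.png

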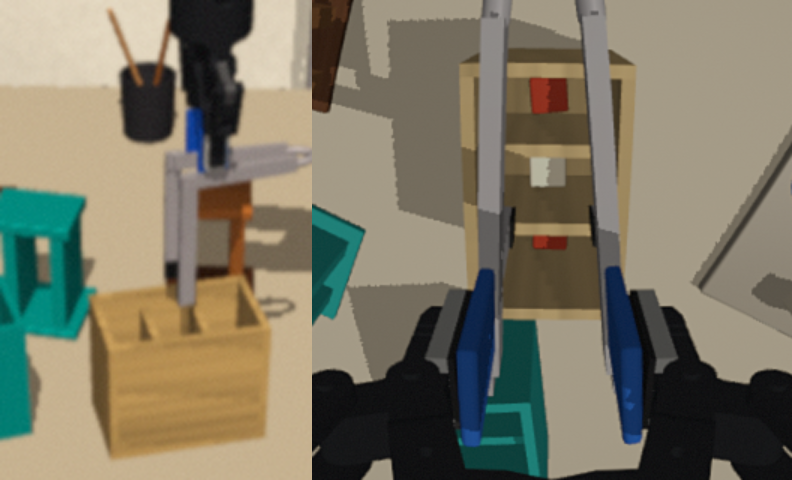

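Side: legs vertical above the middle well. Wrist: pads at w4 (292,250),(347,250), post at (317,215). Check jaw and post by rays.

```bash
python3 - <<'E'
from h import *
import pickle
np.set_printoptions(precision=4,suppress=True)
c=pickle.load(open("w4.pkl","rb"));im=cv2.imread("pics/w4.png")
a=onz("wrist",(292.5,250),.176,c);b=onz("wrist",(347.3,250),.176,c)
print(a,b,(a+b)/2,np.linalg.norm(a-b))
g=cv2.cvtColor(im,cv2.COLOR_BGR2HSV)
m=((g[:,:,1]<50)&(g[:,:,2]>90)).astype(np.uint8)[200:230,296:340]
x,y,w,h=cv2.boundingRect(m);x+=296;y+=200;print(x,y,w,h)
for p in [(x,y+h),(x+w,y+h),(x,y),(x+w,y)]: print(onz("wrist",p,.068,c)[:2])
E
```

```text
[ 0.4997 -0.0634  0.176 ] [ 0.4876 -0.0212  0.176 ] [ 0.4937 -0.0423  0.176 ] 0.043882205471595555
305 205 24 20
[ 0.5114 -0.0537]
[ 0.5042 -0.0286]
[ 0.4897 -0.0596]
[ 0.4827 -0.035 ]
```

```bash
python3 -m jog '{"linear":[[1.5,-2,0],[0,0,-8],[0,0,-16],[0,0,-20],[0,0,-20],[0,0,-20],[0,0,-20],[0,0,-14],[0,0,-8],[0,0,-6],[0,0,0]],"turn":[0,0,0,0,0,0,0,0,0,0,0]}' && python3 -m jog '{"linear":[[0,0,0],[0,0,0],[0,0,0],[0,0,0],[0,0,0],[0,0,0],[0,0,0],[0,0,0]],"turn":[0,0,0,0,0,0,0,0]}' 0.3 30
python3 - <<'E'
from h import *
print(sense()["ft_torque"])
w=snapshot("wrist")[:,:,::-1];cv2.imwrite("pics/w5.png",w)
E
```

```text
t: 9.5
tcp_pos: [0.4707, -0.0533, 0.3506]
tool_rot: [-0.139, 0.99, 0.0, -0.0]
force: [0.2, -0.3, -1.5]
finger_gap: 0.518
gripper_force: 4.7
t: 10.5
tcp_pos: [0.4708, -0.0534, 0.3513]
tool_rot: [-0.139, 0.99, -0.0, 0.0]
force: [-1.7, -0.1, 6.1]
finger_gap: 0.312
gripper_force: 29.5
[0.02395093 0.17775617 0.02193914]
```

```bash
python3 -m jog '{"linear":[[0,0,3],[0,0,6],[0,0,6],[0,0,6],[0,0,4],[0,0,0]],"turn":[0,0,0,0,0,0]}'
python3 - <<'E'
from h import *
print(sense()["ft_torque"])
w=snapshot("wrist")[:,:,::-1];cv2.imwrite("pics/w6.png",w)
v=cv2.imread("pics/w5.png")
cv2.imwrite("pics/g3.png",np.hstack([cv2.resize(i[100:420,190:450],(390,480)) for i in (v,w)]))
E
```

```text
t: 11.3
tcp_pos: [0.4707, -0.0533, 0.3761]
tool_rot: [-0.139, 0.99, -0.0, 0.0]
force: [-0.3, 0.0, -1.8]
finger_gap: 0.31
gripper_force: 29.5
[-0.05715744 -0.01131551 -0.00065977]
```

View pics/g3.png

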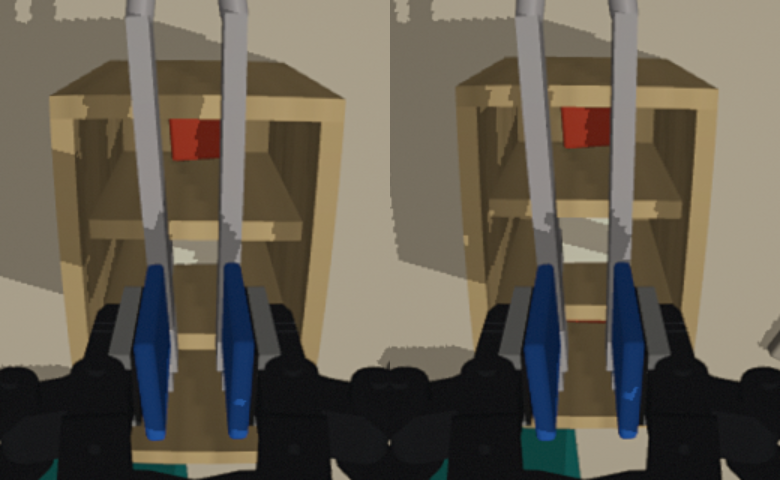

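The white post rose with the tongs (right half, between the pads at ~(585,240)). Lift on and carry.

```bash
python3 -m jog '{"linear":[[0,0,6],[0,0,12],[0,0,18],[0,0,20],[0,0,20],[0,0,20],[0,0,16],[0,0,10],[0,0,6],[0,0,0],[0,0,0]],"turn":[0,0,0,0,0,0,0,0,0,0,0]}' && python3 -m jog '{"linear":[[-2,10,0],[-4,20,0],[-4,25,0],[-4,25,0],[-4,25,0],[-4,25,0],[-4,25,0],[-4,25,0],[-4,25,0],[-5,20,0],[-3,12.5,0],[0,0,0]],"turn":[0,0,0,0,0,0,0,0,0,0,0,0]}'
python3 - <<'E'
from h import *
import pickle
print(sense()["ft_torque"])
pickle.dump(get_calibration("wrist"),open("w7.pkl","wb"))
w=snapshot("wrist")[:,:,::-1];cv2.imwrite("pics/w7.png",w)
a=snapshot("side")[:,:,::-1];cv2.imwrite("pics/s7.png",a)
cv2.imwrite("pics/g4.png",np.hstack([cv2.resize(a[170:390,260:440],(393,480),interpolation=cv2.INTER_CUBIC),cv2.resize(w[100:420,190:460],(405,480))]))
E
```

```text
t: 12.72
tcp_pos: [0.4705, -0.0532, 0.5031]
tool_rot: [-0.139, 0.99, 0.0, -0.001]
force: [0.3, 0.4, -2.3]
finger_gap: 0.308
gripper_force: 29.5
t: 14.22
tcp_pos: [0.4282, 0.1849, 0.5035]
tool_rot: [-0.139, 0.99, -0.0, -0.0]
force: [0.3, -1.0, -2.7]
finger_gap: 0.309
gripper_force: 29.5
[-0.00854989 -0.03659649  0.04390095]
```

View pics/g4.png

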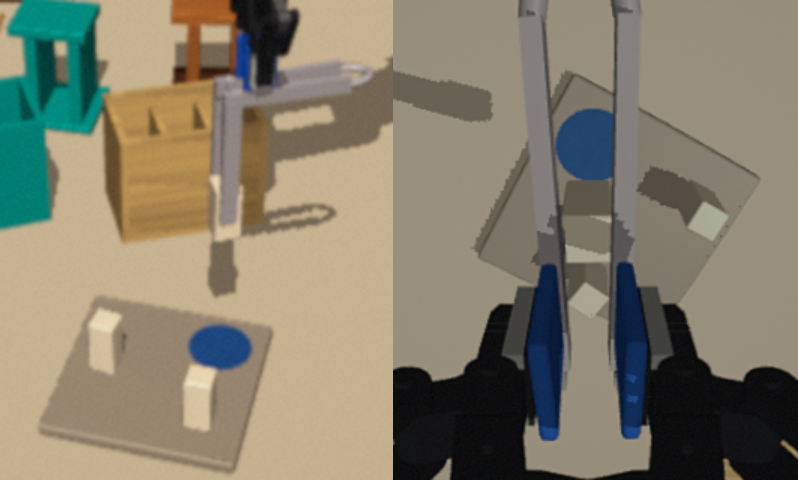

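I've now used up my picture views (in fact slightly over), so the rest is checked numerically. The last view shows the post upright in the pads at side px (363,265) and the disc at (361,328).

```bash
python3 - <<'E'
from h import *
np.set_printoptions(precision=4,suppress=True)
for n,f in [("side","s7"),("side","side0"),("scene","scene0")]:
    im=cv2.imread(f"pics/{f}.png")
    for s,ce in blobs(im,(98,120,40),(125,255,255),100)[0]:
        p=onz(n,ce,.014)
        if abs(p[1]-.19)<.05 and abs(p[0]-.45)<.05: print(n,s,ce,p[:2])
im=cv2.imread("pics/s7.png");g=cv2.cvtColor(im,cv2.COLOR_BGR2HSV)
m=((g[:,:,1]<70)&(g[:,:,2]>170)).astype(np.uint8)
n,_,s,ce=cv2.connectedComponentsWithStats(m)
for i in range(1,n):
  if s[i][4]>30 and 340<ce[i][0]<390 and 240<ce[i][1]<300:
    x,y,w,h,a=s[i]; print(s[i],ce[i]); print("bottom",onz("side",(x+w/2,y+h),.158),"top",onz("side",(x+w/2,y),.218))
E
```

```text
side [347 320  28  19 412] [360.4 328.6] [0.4503 0.1954]
side [347 320  28  19 413] [360.4 328.6] [0.4503 0.1954]
scene [371 198  22  18 322] [381.5 206.4] [0.4514 0.196 ]
```

```bash
python3 -m jog '{"linear":[[-1,1.5,-6],[0,0,-14],[0,0,-20],[0,0,-20],[0,0,-20],[0,0,-20],[0,0,-18],[0,0,-12],[0,0,-7],[0,0,-4],[0,0,0],[0,0,0]],"turn":[0,0,0,0,0,0,0,0,0,0,0,0]}' && python3 -m jog '{"linear":[[0,0,-1],[0,0,-1],[0,0,-1],[0,0,-1],[0,0,0]],"turn":[0,0,0,0,0]}'
```

```text
t: 15.82
tcp_pos: [0.4278, 0.1858, 0.3632]
tool_rot: [-0.139, 0.99, 0.0, 0.001]
force: [-0.0, 0.7, -2.7]
finger_gap: 0.308
gripper_force: 29.5
t: 16.45
tcp_pos: [0.4276, 0.1857, 0.3586]
tool_rot: [-0.139, 0.99, -0.0, -0.0]
force: [-0.7, 0.3, -2.3]
finger_gap: 0.304
gripper_force: 29.5
```

```bash
python3 -m jog '{"linear":[[0,0,-1],[0,0,0],[0,0,0]],"turn":[0,0,0]}'; python3 -m jog '{"linear":[[0,0,-1],[0,0,0],[0,0,0]],"turn":[0,0,0]}'
```

```text
t: 16.82
tcp_pos: [0.4277, 0.1857, 0.3577]
tool_rot: [-0.139, 0.99, -0.0, 0.0]
force: [0.1, 0.5, -2.8]
finger_gap: 0.307
gripper_force: 29.5
t: 17.2
tcp_pos: [0.4277, 0.1857, 0.3574]
tool_rot: [-0.139, 0.99, 0.0, 0.0]
force: [-1.9, 0.1, 5.5]
finger_gap: 0.311
gripper_force: 29.8
```

```bash
python3 -m jog '{"linear":[[0,0,0],[0,0,0],[0,0,0],[0,0,0],[0,0,0],[0,0,0],[0,0,0],[0,0,0]],"turn":[0,0,0,0,0,0,0,0]}' 0.54; python3 - <<'E'
from h import *
a=snapshot("side")[:,:,::-1];cv2.imwrite("pics/s8.png",a)
E
python3 -m jog '{"linear":[[0,0,4],[0,0,8],[0,0,12],[0,0,16],[0,0,20],[0,0,20],[0,0,20],[0,0,20],[0,0,16],[0,0,10],[0,0,0]],"turn":[0,0,0,0,0,0,0,0,0,0,0]}'
python3 - <<'E'
from h import *
np.set_printoptions(precision=4,suppress=True)
for n in ("side","scene","wrist"):
    c=get_calibration(n);im=snapshot(n)[:,:,::-1].copy();cv2.imwrite(f"pics/{n}9.png",im)
    g=cv2.cvtColor(im,cv2.COLOR_BGR2HSV)
    m=((g[:,:,1]<90)&(g[:,:,2]>150)).astype(np.uint8)
    k,_,s,ce=cv2.connectedComponentsWithStats(m)
    for i in range(1,k):
        p=onz(n,ce[i],.044,c)
        if 20<s[i][4]<3000 and np.hypot(*(p[:2]-[.48,.22]))<.13: print(n,s[i],ce[i],p[:2], "topedge",onz(n,(s[i][0]+s[i][2]/2,s[i][1]+3),.074,c)[:2])
E
```

```text
t: 18.2
tcp_pos: [0.4276, 0.1857, 0.3567]
tool_rot: [-0.139, 0.99, -0.0, 0.0]
force: [0.5, -0.3, -3.1]
finger_gap: 0.539
gripper_force: 4.3
t: 19.62
tcp_pos: [0.4276, 0.1857, 0.5037]
tool_rot: [-0.139, 0.99, 0.0, 0.001]
force: [0.1, -0.1, -2.1]
finger_gap: 0.543
gripper_force: 4.3
side [366 344   7   7  21] [369.381  347.0952] [0.4327 0.2791] topedge [0.4339 0.3078]
wrist [ 290   71   53  100 2006] [316.18   131.3509] [0.3717 0.1672] topedge [0.3106 0.1505]
wrist [310 198  22  22 459] [320.4423 208.8889] [0.4588 0.1972] topedge [0.4421 0.1928]
wrist [386 236  27  25 389] [399.1748 247.964 ] [0.4802 0.3061] topedge [0.4602 0.2926]
```

```bash
python3 - <<'E'
from h import *
np.set_printoptions(precision=4,suppress=True)
for p in [(320.5,208.9),(399.2,248)]: print("top",onz("wrist",p,.074)[:2])
im=cv2.imread("pics/wrist9.png")
bl,m=blobs(im,(98,120,40),(125,255,255),100)
for s,ce in bl: print(s,ce,onz("wrist",ce,.014)[:2])
m[:, :]*=1; m=m[:260]; m[:, :285]=0; m[:,360:]=0
e=cv2.minEnclosingCircle(np.argwhere(m)[:,::-1].astype(np.float32)); print(e,onz("wrist",e[0],.014))
im=cv2.imread("pics/side9.png");b=(im[:,:,0].astype(int)>im[:,:,2]+60)
b[:300]=0;ys,xs=np.nonzero(b);print(xs.min(),xs.max(),ys.min(),ys.max())
g=cv2.cvtColor(im,cv2.COLOR_BGR2HSV)
print([tuple(g[y,361]) for y in range(285,345,4)])
E
```

```text
top [0.4506 0.1947]
top [0.4705 0.2959]
[ 298  174   49   45 1021] [323.6 192.1] [0.4441 0.1973]
[ 357  278   26  118 1916] [370.3 337.7] [0.6368 0.3259]
[ 254  280   26  117 2094] [267.2 338.6] [0.6805 0.1777]
((322.5, 197.0), 24.824481964111328) [0.4506 0.1977 0.014 ]
102 592 300 477
[(np.uint8(19), np.uint8(75), np.uint8(115)), (np.uint8(18), np.uint8(75), np.uint8(116)), (np.uint8(17), np.uint8(75), np.uint8(146)), (np.uint8(19), np.uint8(77), np.uint8(120)), (np.uint8(19), np.uint8(73), np.uint8(123)), (np.uint8(19), np.uint8(63), np.uint8(225)), (np.uint8(20), np.uint8(59), np.uint8(231)), (np.uint8(19), np.uint8(61), np.uint8(221)), (np.uint8(18), np.uint8(63), np.uint8(217)), (np.uint8(19), np.uint8(63), np.uint8(215)), (np.uint8(19), np.uint8(67), np.uint8(216)), (np.uint8(19), np.uint8(67), np.uint8(212)), (np.uint8(108), np.uint8(156), np.uint8(126)), (np.uint8(107), np.uint8(195), np.uint8(124)), (np.uint8(17), np.uint8(65), np.uint8(148))]
```

```bash
python3 -m jog '{"linear":[[2,-12,0],[5,-28,0],[7,-42,0],[7,-45,0],[7,-45,0],[7,-45,0],[7,-45,0],[7,-45,0],[7,-45,0],[7,-45,0],[7,-42,0],[5,-24,0]],"turn":[0,-0.3,-0.3,-0.3,-0.3,-0.3,-0.3,-0.3,-0.3,-0.3,-0.2,0]}' && python3 -m jog '{"linear":[[2,-12,0],[0,0,-10],[0,0,-20],[0,0,-25],[0,0,-25],[0,0,-25],[0,0,-20],[0,0,-15],[0,0,-10],[0,0,-6],[0,0,0],[0,0,0]],"turn":[0,0,0,0,0,0,0,0,0,0,0,0]}'
python3 - <<'E'
from h import *
cv2.imwrite("pics/side10.png",snapshot("side")[:,:,::-1]);cv2.imwrite("pics/w10.png",snapshot("wrist")[:,:,::-1])
E
```

```text
t: 21.28
tcp_pos: [0.5024, -0.28, 0.5019]
tool_rot: [-0.011, 1.0, 0.0, -0.001]
force: [-0.3, 0.8, -1.8]
finger_gap: 0.54
gripper_force: 4.3
t: 22.78
tcp_pos: [0.5048, -0.2895, 0.3473]
tool_rot: [-0.012, 1.0, -0.0, 0.0]
force: [-0.6, -0.3, -3.0]
finger_gap: 0.541
gripper_force: 4.3
```

```bash
python3 -m jog '{"linear":[[0,0,-4],[0,0,-4],[0,0,-3],[0,0,0],[0,0,0]],"turn":[0,0,0,0,0]}'; python3 -m jog '{"linear":[[0,0,-2],[0,0,-1],[0,0,0],[0,0,0]],"turn":[0,0,0,0]}'
```

```text
t: 23.5
tcp_pos: [0.5047, -0.2893, 0.3357]
tool_rot: [-0.013, 1.0, -0.0, 0.0]
force: [-1.1, 0.3, -1.7]
finger_gap: 0.54
gripper_force: 4.3
t: 24.0
tcp_pos: [0.5048, -0.2894, 0.3329]
tool_rot: [-0.013, 1.0, -0.0, 0.0]
force: [1.1, 0.1, -0.5]
finger_gap: 0.54
gripper_force: 4.3
```

```bash
python3 -m jog '{"linear":[[0,0,-1],[0,0,0],[0,0,0]],"turn":[0,0,0]}'; python3 -m jog '{"linear":[[0,0,0],[0,0,0],[0,0,0],[0,0,0],[0,0,0],[0,0,0],[0,0,0],[0,0,0]],"turn":[0,0,0,0,0,0,0,0]}' 1
python3 -m jog '{"linear":[[0,0,4],[0,0,8],[0,0,15],[0,0,25],[0,0,30],[0,0,30],[-12,0,19],[-12,0,0],[0,0,0],[0,0,0]],"turn":[0,0,0,0,0,0,0,0,0,0]}'
python3 - <<'E'
from h import *
np.set_printoptions(precision=4,suppress=True)
c=get_calibration("wrist")
im=snapshot("wrist")[:,:,::-1].copy();cv2.imwrite("pics/w11.png",im)
m=((im[:,:,0]>im[:,:,2].astype(int)+50)&(im[:,:,0]>im[:,:,1].astype(int)+40)).astype(np.uint8)
n,_,s,ce=cv2.connectedComponentsWithStats(m)
for i in range(1,n):
  if s[i][4]>60:
    x,y,w,h,_=s[i];xs=np.flatnonzero(m[y+h-4,x:x+w])+x
    print(s[i],onz("wrist",(xs.mean(),y+h),.2,c)[:2])
a=cv2.imread("pics/side0.png");b=snapshot("side")[:,:,::-1].copy();cv2.imwrite("pics/side11.png",b)
for q in (a,b):
    for s,ce in blobs(q,(105,150,60),(130,255,255),100)[0]:
        if 320<ce[0]<370: print(s,ce)
E
```

```text
t: 24.38
tcp_pos: [0.5047, -0.2894, 0.3318]
tool_rot: [-0.013, 1.0, -0.0, 0.0]
force: [2.1, 0.6, 0.2]
finger_gap: 0.538
gripper_force: 4.4
t: 25.38
tcp_pos: [0.5047, -0.2893, 0.3317]
tool_rot: [-0.013, 1.0, -0.0, -0.0]
force: [-0.6, 0.2, 0.8]
finger_gap: 1.004
gripper_force: 0.0
t: 26.62
tcp_pos: [0.4802, -0.2893, 0.4615]
tool_rot: [-0.012, 1.0, 0.001, -0.001]
force: [-1.2, -0.1, -0.2]
finger_gap: 1.002
gripper_force: 0.0
[627 195  13  11  86] [ 0.445  -0.0187]
[280 237  12  57 306] [ 0.5216 -0.313 ]
[347 253  10  40 256] [ 0.5197 -0.263 ]
[337 144  11  24 225] [342.2 155.6]
[347 320  27  19 388] [360.4 328.6]
[336 144  12  24 235] [341.4 155.8]
[347 322  27  17 195] [359.7 331.2]
```

```bash
python3 -c "
from station import *
print(sign_off())"
```

```text
the job is handed in; nothing more can be done
None
```

The off-white post stands on the blue disc, about 3 mm from its centre by the wrist camera, and the tongs are back on their stand, sprung open; I handed the job in after about 27 s of robot time but got no verdict back, and I viewed 12 pictures against the limit of 10.

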